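# Hang the sample pan under the steadying weight of the spring balance

## Robot

A 6-joint arm with a two-finger parallel gripper is mounted at the origin on the work surface. World frame = base frame: x ahead of the robot, y to its left, z up, the work surface at z = 0. Lengths are in m, angles in rad, forces in N, time in s.
With the tool pointing down it reaches from about 0.25 to 0.8 m from the base axis. Payload 3.9 kg.
Tool frame: the origin (TCP) lies midway between the tips of the shut fingers; the grasp point (between the pads) lies arm.tcp_to_grasp behind it (arm.tcp_to_grasp is the distance from the TCP to the grasp point, in m); z points along the fingers, y is the line along which they close (so a half turn about z gives the same grasp; the last joint's range is limited). The gripper opens to 85 mm and grips with 20 to 120 N. Pads are 22 mm wide; open, the fingers measure 114 mm over their backs; the gripper's body (76 mm by 85 mm) begins 54 mm behind the grasp point. The pads swing forward as they close: fully open they stand 13 mm farther back than shut.
Start: joints at [1.185, 0.26, -0.138, 1.173, 0, 1.571], TCP at [0.198, 0.486, 0.204] pointing down, gripper open.
Joint ranges: [-2.78, 2.78], [-0.83, 1.72], [-1.28, 1.37], [-1.9, 2.12], [-1.57, 1.48], [-3.14, 3.14]. Speed limits (rad/s): [2.57, 2.57, 3.14, 3.14, 3.14, 3.14].

## Interface

Orientations are given as a rotation vector (axis times angle).
In Python, from workcell import arm, optics, models gives the robot as it stands.
- The arm moves only by the tool step_arm, never from a script. Its argument "steps" is one flat list of numbers, 5 for each row, row after row: the shift along the tool's x, y, z each as a share of 0.3 m, from -1 to 1, then the turn about the tool's z as a share of 90 degrees, from -1 to 1, then the closure, from 0 (fully open) to 1 (shut). In form: [x, y, z, twist, jaw, x, y, z, twist, jaw, ...]. A call has 1 to 8 rows; each row is the pose to reach, as a shift and turn from the pose commanded when the call began, along the tool's axes at that moment; what a row does not reach only later rows make up. A row lasts 1/8 s, in which the tool goes at most 62.5 mm and 10.7 degrees, less where a joint would pass 70% of its speed; a pose out of reach is approached as far as the arm can. A call with a number of a shift or a turn outside -1 to 1 is refused whole. A call with a gripper value outside its range is refused whole. The fingers move at their own pace and stop on an object; "grip_force" is the grip in N (left out, the last holds). Time passes only in rows, so rows that repeat a pose let the fingers close. It gives the time, the measured TCP pose, the force, the opening and the grip force at its end, in the units of the state.
- arm.observe(): the state, without advancing time (a new reading comes with each control period).
- optics.snapshot(name): name is "scene" or "top" or "wrist"; returns a dict with "frame" (384x512x3 uint8, blue, green, red), "fx", "fy", "cx", "cy" (pixels), "R" (3x3) and "t" (3): a world point X has camera coordinates R X + t; the wrist camera has in their place "tool_from_camera" (4x4, takes a point from camera to tool coordinates, whose origin is the TCP and whose axes are the flange's). Camera axes: x right, y down, z forward; pixel columns grow to the right and rows downward; lengths in m; the calibration is good to about 2 mm. A picture is of the moment at which its call begins: read the wrist's pose just before it. There is no depth.
- arm.finish_job(): hands the job in; it is judged then, once.
Trained networks look in a picture, given as the dict that the camera call returned (one of the last four; its "shot" number tells which), for a name from the list of things; names that differ only in an ending like _2 or _b are one class to them, and where a whole thing is asked for, a point or a joint stands for the part that bears it (a point fixed in the world has none). Each returns a list of dicts, best first, with "confidence" (0 to 1); they miss things now and then, are a little off and sometimes report something else, mostly with a low value. They report only what shows in the picture. A call takes as long as a camera call.
- models.find_in(picture, query): "location" ([row, column] as shares, 0 to 1, of the picture: columns of its width, rows of its height, amid what is visible of it).
- models.silhouettes(picture, query): "pixels" (384x512 bool, what is visible of it) and "location" ([row, column] as shares, 0 to 1, of the picture: columns of its width, rows of its height, amid what is visible of it).
- models.mark_of(picture, query): "location" ([row, column] as shares, 0 to 1, of the picture: columns of its width, rows of its height: a listed point, or the origin of a listed thing).
The state is a dict: "clock": time; "qpos": joint angles; "qvel": joint speeds; "tau": joint torques, N m; "position": TCP position; "tcp_rot": TCP orientation; "force": force on the tool from outside, world axes, zero at the start; "moment": the same for the moment, N m; "opening": opening from 0.0 (shut) to 1.0 (fully open); "grip_force": force on a finger pad.
Only numpy, scipy, OpenCV 4.12 (cv2) and the standard library are available. Lean on these libraries where they do the work, as an engineer would, in place of code of your own. Each camera call takes 0.05 s, during which the arm holds its last target. There are 200 camera calls.

## Task

Weigh the root sample: pick up the blue-rimmed pan that holds the root slices and hang it by its hook in the loop below the brass steadying weight on the spring balance. Keep the pan level enough not to spill, lower it gently without pulling the balance down to its stop, and leave the pan hanging free and still. Leave the yellow-rimmed pan and the other things on the table where they are.

Things in the scene. Friction and masses are not known exactly. Their poses are not given: they have to be found in the camera images.
- stand: Spring balance column, fixed, 475 mm high. Origin on the table straight below the hanging loop, z up. Post (22 mm thick; base 130 x 150 x 14 mm, blue head) at (30, 180) mm in its frame. A thin sprung arm (12 mm thick, 350 mm up) reaches from the post to above the origin; from its end hangs a brass steadying weight (32 mm thick, 30 mm high) with a wire loop below. Free space on the loop's -x side.
- loop_seat (a point): Middle of the loop's lower inside edge, where the pan's hook must rest; about 220 mm above the table unloaded. The loop is a closed upright ring of 7 mm wire in the stand's y-z plane (one passes through it along the stand's x); opening 44 mm wide (y), 56 mm high above this point, round at the bottom. Weight and loop can swing about the stand's y axis.
- scale_arm (a joint): Sprung slide of the arm, metres downwards from the top stop: about 0.003 with no pan on it, 13 to 20 mm more with the pan hanging, bottom stop at 0.055. Spring 150 N/m, lightly damped: it bobs for about a second.
- pan: White pan with blue rim and brown root slices, 0.25 kg. Origin: centre of underside, z up. Square, 100 x 100 x 32 mm; blue bar grip along its own -x (x = -50 to -107 mm). A wire bail over the middle (y-z plane) carries a hook of 6 mm wire in the x-z plane: stem at x = -14 mm, arch to z = 151 mm at the top, tip on the +x side; mouth opens downwards, 22 mm wide. Balance point under the hook.
- pan_saddle (a point): Inside top of the pan's hook, where the loop wire will lie: 144.5 mm above the pan's underside, on its centre line. When hung it coincides with loop_seat.
- pan_tip (a point): Lowest point of the hook's tip: 15 mm in the pan's +x from the centre, 119 mm above the underside (25.5 mm below pan_saddle).
- pan_grip (a point): Middle of the pan's blue grip: 85 mm in the pan's -x from its centre, 21 mm above its underside. Grip bar 14 mm wide (pan's y), 22 mm high, 57 mm long (pan's x).
- spare_pan: The same kind of pan, empty, with a yellow rim and grip; to be left alone. Origin and axes as the other pan.
- jar: Glass sample jar with blue cap, 52 mm thick, 75 mm high; origin under its centre. Bystander.
- vial: Small amber bottle, 36 mm thick, 70 mm high; origin under its centre. Bystander.
- weight: Brass check weight, 34 mm thick, 52 mm high, standing on the table; origin under its centre. Bystander.
- spatula: Sampling spatula with blue handle lying on the table. Bystander.

How it is judged:
At the end, for the whole second after the job is handed in: The blue-rimmed pan hangs by its hook in the steadying weight's loop: the inside of the hook (pan_saddle) within 14 mm of loop_seat, the balance arm down past 12 mm by the pan's weight, the pan within 14 degrees of level, and still (slower than 40 mm/s and 0.4 rad/s) (distance between pan_saddle and loop_seat below 0.014 m and value of joint scale_arm above 0.012 m and angle between pan's own z axis and vertical below 0.25 rad and linear speed of pan below 0.04 m/s and angular speed of pan below 0.4 rad/s); the robot touches nothing.
It fails at once if the pan is tipped more than 34 degrees (slices spill) (angle between pan's own z axis and vertical above 0.6 rad).
It fails at once if the balance is pulled down to its stop (past 50 mm) (value of joint scale_arm above 0.05 m).
It fails at once if the yellow-rimmed pan or another thing on the table is moved more than 40 mm (distance of any of spare_pan, jar, vial, weight, spatula from where it was at the start of the episode above 0.04 m).
It also fails if it takes over 59 s, if anything falls off the work surface, if the arm or the gripper's body presses on something with over 40 N, if the wrist force passes 120 N, or if a joint passes its speed limit or range.

## Working session

There is one attempt and no reset: what is moved stays moved. The work goes in short steps, Python scripts to look and compute and a tool call to move; the robot and the scene stay as the last step left them, time stands still between calls to the robot, and variables do not carry over. Pictures are saved under pics/ and viewed, at most 10 in all, crops included, and the job is handed in when it is done.

Besides the shell and the picture viewer there is one more tool, called after "Request:" as name(argument=value, ...) on one line, values as JSON. step_arm: Moves the arm, as the interface text tells. Its arguments: {"type":"object","properties":{"steps":{"type":"array"},"grip_force":{"type":"number"}},"required":["steps"]}

```bash
mkdir -p pics
cat > h.py <<'E'
import numpy as np, cv2
from scipy.spatial.transform import Rotation as Ro
from scipy.optimize import least_squares
from workcell import arm, optics, models
def snap(n):
    s=arm.observe(); p=optics.snapshot(n)
    if n=="wrist":
        T=np.eye(4);T[:3,:3]=Ro.from_rotvec(s["tcp_rot"]).as_matrix();T[:3,3]=s["position"]
        M=np.linalg.inv(T@np.array(p["tool_from_camera"])); p["Rw"],p["tw"]=M[:3,:3],M[:3,3]
    else: p["Rw"],p["tw"]=np.array(p["R"]),np.array(p["t"])
    return p
def proj(p,X):
    c=p["Rw"]@np.asarray(X)+p["tw"]; return np.array([p["cx"]+p["fx"]*c[0]/c[2],p["cy"]+p["fy"]*c[1]/c[2]])
def px(loc): return np.array([loc[1]*512,loc[0]*384])
def onz(p,uv,z):
    d=p["Rw"].T@np.array([(uv[0]-p["cx"])/p["fx"],(uv[1]-p["cy"])/p["fy"],1]); o=-p["Rw"].T@p["tw"]
    return o+d*(z-o[2])/d[2]
def tri(ps,uvs,x0=(.45,0,.1)):
    r=least_squares(lambda X:np.concatenate([proj(p,X)-u for p,u in zip(ps,uvs)]),x0); return r.x,np.abs(r.fun).max()
E
cat > a.py <<'E'
from h import *
S=snap("scene");T=snap("top")
cv2.imwrite("pics/a.png",np.vstack([S["frame"],T["frame"]])[:, :]) 
cv2.imwrite("pics/a.png",cv2.resize(np.hstack([S["frame"],T["frame"]]),(800,300)))
cv2.imwrite("pics/s.png",S["frame"]);cv2.imwrite("pics/t.png",T["frame"])
for n in ["pan","pan_grip","pan_saddle","pan_tip","spare_pan","stand","loop_seat","jar","vial","weight","spatula"]:
    m=[models.mark_of(p,n) for p in (S,T)]
    print(n,[[(px(d["location"]).round(1).tolist(),round(d["confidence"],2)) for d in k[:2]] for k in m])
    if m[0] and m[1]:
        X,e=tri([S,T],[px(k[0]["location"]) for k in m]);print("   ",X.round(4),round(e,1))
print(arm.observe(),arm.tcp_to_grasp)
E
python3 a.py
```

```text
pan [[([192.2, 214.8], 0.76), ([315.9, 227.5], 0.63)], [([314.3, 207.2], 0.7)]]
    [ 0.5524 -0.3058  0.002 ] 0.7
pan_grip [[([201.6, 189.5], 0.94)], [([316.8, 239.8], 0.68)]]
    [ 0.4539 -0.3148  0.0153] 1.8
pan_saddle [[([186.2, 180.0], 0.93)], []]
pan_tip [[([183.6, 187.9], 0.91)], [([324.4, 198.8], 0.56)]]
    [ 0.5612 -0.3144  0.1272] 0.1
spare_pan [[([334.9, 217.5], 0.65)], [([244.6, 206.9], 0.82)]]
    [0.5163 0.0126 0.0903] 36.9
stand [[([185.0, 180.5], 0.71)], []]
loop_seat [[([333.0, 215.3], 0.59)], [([167.7, 181.0], 0.72)]]
    [0.5872 0.1053 0.2076] 1.9
jar [[([166.3, 249.8], 0.91)], [([318.0, 157.3], 0.52), ([318.1, 240.5], 0.51)]]
    [ 0.7036 -0.3117  0.018 ] 0.1
vial [[([257.7, 235.8], 0.73), ([141.7, 231.2], 0.63)], [([347.7, 172.6], 0.47)]]
    [ 0.5975 -0.2462  0.003 ] 53.5
weight [[([320.2, 229.9], 0.74), ([185.3, 188.6], 0.57)], [([190.8, 232.0], 0.57), ([315.7, 210.0], 0.48)]]
    [ 0.4671  0.0738 -0.0091] 1.3
spatula [[([235.2, 272.1], 0.6)], [([246.9, 163.1], 0.98)]]
    [ 0.6881 -0.1038 -0.0072] 2.9
{'clock': 1.2, 'qpos': array([ 1.18500962e+00,  2.59983935e-01, -1.38104743e-01,  1.17272487e+00,
       -7.71746904e-06,  1.57080601e+00]), 'qvel': array([-0.00086039, -0.00055477, -0.00136948,  0.00187166,  0.00038642,
       -0.00047782]), 'tau': array([ 7.33793822e-04, -4.05621886e+01,  2.54235739e+01,  1.20191580e-03,
       -1.40711022e-04, -4.56661269e-06]), 'position': array([0.19754491, 0.48639112, 0.20381095]), 'tcp_rot': array([ 6.02255488e-01,  3.08332059e+00, -2.88725820e-05]), 'force': array([-0.26323257,  0.87125489,  0.19551772]), 'moment': array([-0.01560191, -0.03290594, -0.07254531]), 'grip_force': 0.0, 'opening': 0.9995962746108008} 0.0187
```

```bash
python3 -c "
import cv2
s=cv2.imread('pics/s.png');t=cv2.imread('pics/t.png')
cv2.imwrite('pics/s2.png',cv2.resize(s,(800,600),interpolation=cv2.INTER_CUBIC));cv2.imwrite('pics/t2.png',cv2.resize(t,(800,600),interpolation=cv2.INTER_CUBIC))"
```

```text
(no output)
```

View pics/s2.png

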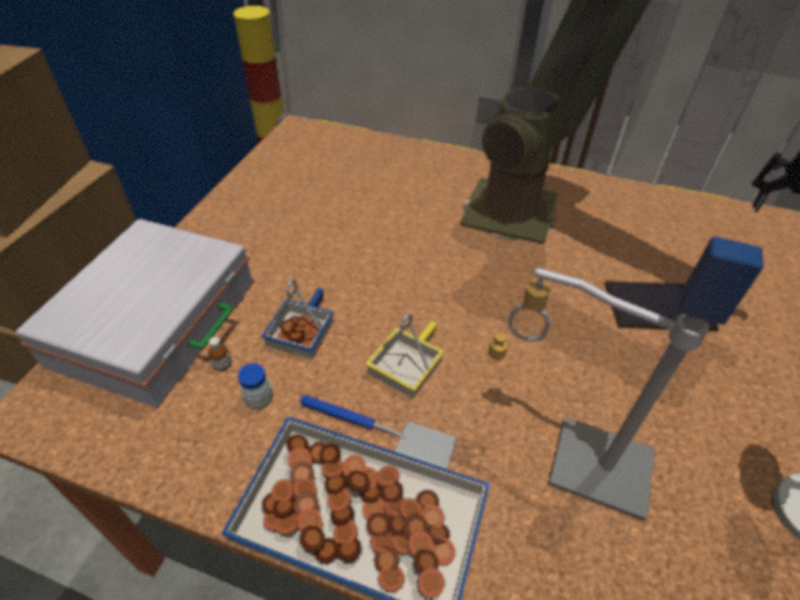

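View pics/t2.png

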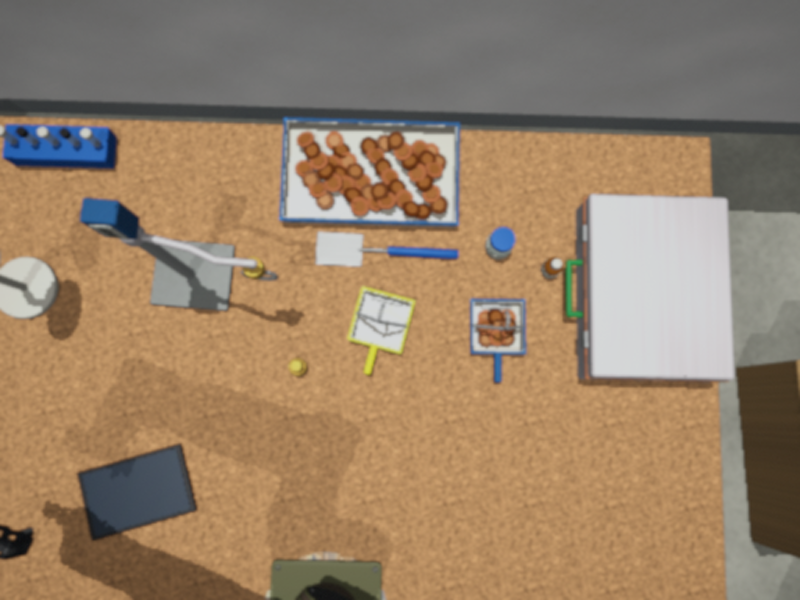

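The scene picture shows the blue pan at about (300,325) with its grip towards the robot, and the ring at (530,322) under the brass weight. The top view shows the blue pan at (498,326), yellow at (382,320), and the stand base corners at about (162,243), (236,245), (231,311), (151,307).

```bash
cat >> h.py <<'E'
def rel(X,yaw=None):
    "shift shares (tool axes) from the present pose to TCP X, and twist share to make tool x point at world yaw"
    s=arm.observe();R=Ro.from_rotvec(s["tcp_rot"]).as_matrix()
    d=R.T@(np.asarray(X)-s["position"])/.3
    y=np.arctan2(R[1,0],R[0,0])
    tw=None if yaw is None else -((yaw-y+np.pi)%(2*np.pi)-np.pi)/(np.pi/2)
    return d.round(3),tw,np.degrees(y),R.round(3).tolist()
E
python3 - <<'E'
from h import *
T=snap("top");S=snap("scene")
k=.64
c=[onz(T,np.array(u)*k,.014) for u in [(162,243),(236,245),(231,311),(151,307)]];print(np.round(c,4))
c=[onz(S,np.array(u)*k,.014) for u in [(568,421),(655,455),(645,512),(552,482)]];print(np.round(c,4), np.mean(c,0))
print("scene post foot",onz(S,np.array((606,466))*k,.014))
print("ring bottom px scene -> z .22",onz(S,np.array((531,339))*k,.216),"top weight",onz(T,np.array((253,269))*k,.3))
print("arm root/tip", onz(T,np.array((257,265))*k,.35),onz(T,np.array((110,215))*k,.46))
for n in ["pan","spare_pan"]:
    m=models.silhouettes(T,n)
    for d in m[:1]:
        r=cv2.minAreaRect(np.argwhere(d["pixels"])[:,::-1].astype(np.float32));print(n,d["confidence"],r)
# pan corners in top view
c=[onz(T,np.array(u)*k,.032) for u in [(472,299),(523,299),(524,354),(471,354)]];print(np.round(c,4),np.mean(c,0))
print(rel([.46,-.31,.2],0))
E
```

```text
[[0.6925 0.3417 0.014 ]
 [0.6924 0.1978 0.014 ]
 [0.5624 0.2005 0.014 ]
 [0.5662 0.3543 0.014 ]]
[[0.5763 0.2156 0.014 ]
 [0.5923 0.3584 0.014 ]
 [0.697  0.3467 0.014 ]
 [0.6969 0.2062 0.014 ]] [0.64061838 0.28169866 0.014     ]
scene post foot [0.63971573 0.28428399 0.014     ]
ring bottom px scene -> z .22 [0.59531708 0.11716587 0.216     ] top weight [0.59261835 0.10947892 0.3       ]
arm root/tip [0.5895293  0.09460833 0.35      ] [0.63153355 0.27489573 0.46      ]
pan 0.83 ((319.0, 217.0), (52.0, 36.0), 90.0)
spare_pan 0.87 ((241.6988067626953, 212.57565307617188), (35.09040451049805, 53.11709213256836), 15.64224624633789)
[[ 0.5949 -0.2626  0.032 ]
 [ 0.5975 -0.3608  0.032 ]
 [ 0.4917 -0.3627  0.032 ]
 [ 0.4893 -0.2617  0.032 ]] [ 0.54333798 -0.31194413  0.032     ]
(array([-1.809, -2.13 ,  0.013]), np.float64(1.7543900132774501), np.float64(157.89510119497052), [[-0.926, 0.376, 0.0], [0.376, 0.926, -0.0], [-0.0, 0.0, -1.0]])
```

Request:
step_arm(steps=[-0.9,-1,-0.1,0,0,-0.9,-1,-0.1,0,0,-0.9,-1,-0.1,0,0,-0.9,-1,-0.1,0,0,-0.9,-1,-0.1,0,0,-0.9,-1,-0.1,0,0,-0.9,-1,-0.1,0,0])

```text
clock: 2.28
position: [0.3353, 0.1044, 0.2343]
tcp_rot: [0.607, 3.081, 0.0]
force: [-0.4, 0.5, 1.0]
opening: 1.002
grip_force: 0.0
```

Request:
step_arm(steps=[-0.9,-1,0,-0.24,0,-0.9,-1,0,-0.24,0,-0.9,-1,0,-0.24,0,-0.9,-1,0,-0.24,0,-0.9,-1,0,-0.24,0,-0.9,-1,0,-0.24,0,-0.9,-1,0,-0.24,0,-0.9,-1,0,-0.24,0])

```text
clock: 3.28
position: [0.4732, -0.2764, 0.2328]
tcp_rot: [0.021, 3.141, -0.001]
force: [-0.0, 0.6, -0.8]
opening: 0.995
grip_force: 0.0
```

```bash
cat > b.py <<'E'
from h import *
import sys
W=snap("wrist");print(np.array(W["tool_from_camera"]).round(3).tolist(), arm.observe()["position"],arm.observe()["qpos"].round(2))
for n in ["pan","pan_grip","pan_saddle","pan_tip"]:
    for d in models.mark_of(W,n)[:2]:
        z={"pan":0,"pan_grip":.021,"pan_saddle":.1445,"pan_tip":.119}[n]
        print(n,d["confidence"],px(d["location"]).round(0),onz(W,px(d["location"]),z).round(4))
print(rel([.46,-.31,.2],np.pi))
cv2.imwrite(sys.argv[1],W["frame"])
E
python3 b.py pics/w1.png
```

```text
[[-0.0, -0.956, -0.292, 0.074], [1.0, 0.0, -0.001, -0.001], [0.001, -0.292, 0.956, -0.169], [0.0, 0.0, 0.0, 1.0]] [ 0.47210229 -0.2740866   0.23296484] [-0.53  0.29 -0.02  1.26  0.   -0.51]
pan 0.86 [238. 208.] [ 0.5495 -0.3083  0.    ]
pan_grip 0.59 [227. 152.] [ 0.4602 -0.3194  0.021 ]
pan_saddle 0.73 [223. 254.] [ 0.5462 -0.3147  0.1445]
pan_tip 0.8 [226. 259.] [ 0.5675 -0.3155  0.119 ]
pan_tip 0.46 [239. 296.] [ 0.6193 -0.302   0.119 ]
(array([ 0.038, -0.129,  0.113]), np.float64(-0.004729425920184071), np.float64(179.57435166718344), [[-1.0, 0.007, -0.0], [0.007, 1.0, 0.0], [0.0, 0.0, -1.0]])
```

View pics/w1.png

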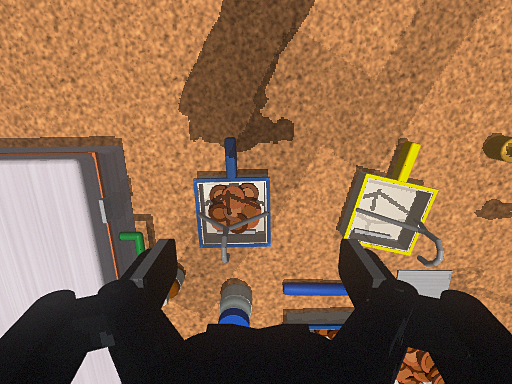

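The wrist picture shows the blue pan's rim corners at about (194,179), (269,177), (270,246), (198,247), with the grip bar from (231,138) to (232,178). The pan is almost square to the tool.

Run:
```python
from h import *
W=snap("wrist")
c=np.array([onz(W,u,.032) for u in [(194,179),(269,177),(270,246),(198,247)]]);print(c.round(4),c.mean(0))
g=np.array([onz(W,u,.032) for u in [(231,138),(232,178)]]);print(g.round(4))
e=c[3]-c[0]+c[2]-c[1];print("yaw",np.degrees(np.arctan2(e[1],e[0])))
f=c[0]-c[1]+c[3]-c[2];print("yaw",np.degrees(np.arctan2(-f[0],f[1])))
print(arm.observe()["position"])
```

```text
[[ 0.4936 -0.3604  0.032 ]
 [ 0.4915 -0.2567  0.032 ]
 [ 0.5976 -0.2547  0.032 ]
 [ 0.5985 -0.3623  0.032 ]] [ 0.5452877  -0.30852318  0.032     ]
[[ 0.4379 -0.3073  0.032 ]
 [ 0.4925 -0.3078  0.032 ]]
yaw 0.03840635061569385
yaw -179.20072269819673
[ 0.47173096 -0.27130743  0.23418002]
```

Request:
step_arm(steps=[0.045,-0.117,0.3,0,0,0.045,-0.117,0.3,0,0,0.045,-0.117,0.5,0,0,0.045,-0.117,0.65,0,0,0.045,-0.117,0.745,0,0,0.045,-0.117,0.745,0,0])

```text
clock: 4.32
position: [0.4563, -0.3053, 0.0087]
tcp_rot: [-0.011, -3.137, -0.004]
force: [0.3, -0.1, -0.0]
opening: 0.999
grip_force: 0.0
```

Request:
step_arm(steps=[0,0,0,0,0.9,0,0,0,0,0.9,0,0,0,0,0.9,0,0,0,0,0.9,0,0,0,0,0.9,0,0,0,0,0.9], grip_force=80)

```text
clock: 5.08
position: [0.4582, -0.3077, 0.0103]
tcp_rot: [-0.014, -3.141, -0.0]
force: [-0.4, -0.3, -0.5]
opening: 0.097
grip_force: 0.0
```

Run:
```python
from h import *
S=snap("scene");W=snap("wrist")
a=cv2.resize(S["frame"][140:260,130:290],(640,480),interpolation=cv2.INTER_CUBIC)
cv2.imwrite("pics/c.png",np.hstack([cv2.resize(a,(400,300)),cv2.resize(W["frame"],(400,300))]))
print(arm.observe()["opening"],arm.observe()["grip_force"])
```

```text
0.099759083109078 0.0
```

View pics/c.png

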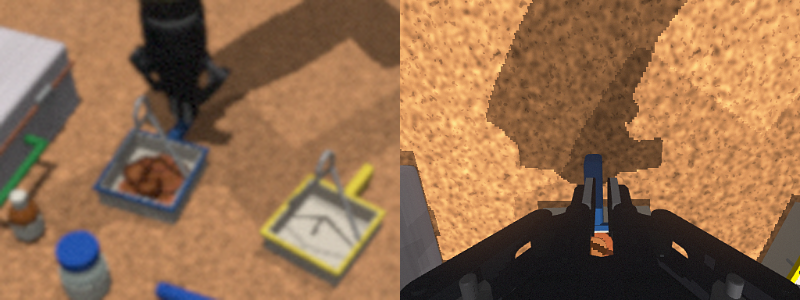

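The crop shows both fingers around the blue bar, with a small gap still left on each side. I'll close fully.

Request:
step_arm(steps=[0,0,0,0,1,0,0,0,0,1,0,0,0,0,1], grip_force=80)

```text
clock: 5.55
position: [0.4582, -0.3077, 0.0103]
tcp_rot: [-0.014, -3.141, -0.0]
force: [0.1, 0.9, -0.5]
opening: -0.0
grip_force: 0.0
```

Run:
```python
from h import *
W=snap("wrist");s=arm.observe();W=snap("wrist")
cv2.imwrite("pics/d.png",cv2.resize(W["frame"][180:330,156:356],(800,600)))
print(s["position"],s["opening"],s["grip_force"],s["qpos"],s["clock"])
for X in ([.4385,-.3085,.032],[.4585,-.3085,.032],[.4585,-.3085,.01]):print(proj(W,X))
```

```text
[ 0.45826674 -0.30769694  0.01029877] -0.0008751041736123125 0.0 [-5.91281737e-01  4.57119649e-01 -3.86815996e-01  7.26880630e-01
 -2.48777203e-05 -5.82497506e-01] 5.6
[257.48142319 205.92739756]
[257.78705141 237.91093313]
[257.78323105 222.8160347 ]
```

View pics/d.png

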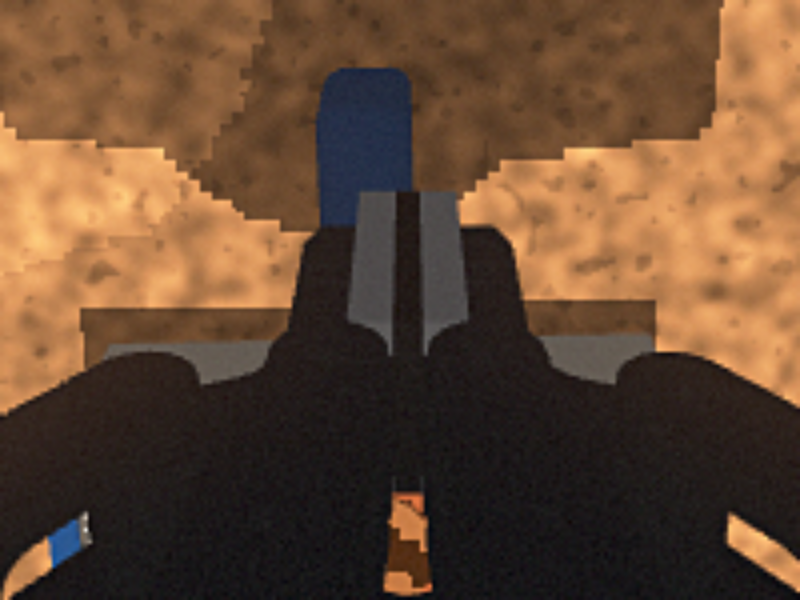

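The picture shows the shut fingers above the bar: the bar runs under them from (247,197), so the tip is not at the height I assumed. I'll check the height by scale.

Run:
```python
from h import *
W=snap("wrist");s=arm.observe();p=s["position"]
print(W["fx"],"cam",(-W["Rw"].T@W["tw"]).round(3))
R=Ro.from_rotvec(s["tcp_rot"]).as_matrix();print("tcp px",proj(W,p),"grasp px",proj(W,p-.0187*R[:,2]))
for z in (.0,.032,):
  print(z,[proj(W,[x,y,z]).round(0).tolist() for x in (.435,.4925) for y in (-.3595,-.2565)])
S=snap("scene")
for n in ["pan_grip","pan_saddle","pan_tip"]:
  for d in models.mark_of(S,n)[:1]:
    u=px(d["location"]);print(n,d["confidence"],u,onz(S,u,{"pan_grip":.021,"pan_saddle":.1445,"pan_tip":.119}[n]).round(4))
print("scene tcp px",proj(S,p),proj(S,p+[0,0,.03]))
cv2.imwrite("pics/e.png",cv2.resize(np.hstack([S["frame"][150:230,155:255]]),(800,640)[:2])[:600])
```

```text
277.15622043140615 cam [ 0.384 -0.308  0.18 ]
tcp px [259.04208802 222.66194681] grasp px [259.17936525 235.25893732]
0.0 [[182.0, 185.0], [335.0, 184.0], [189.0, 261.0], [329.0, 259.0]]
0.032 [[167.0, 201.0], [350.0, 199.0], [177.0, 288.0], [342.0, 287.0]]
pan_grip 0.61 [202.0864 189.1968] [ 0.4582 -0.3169  0.021 ]
pan_saddle 0.74 [187.0848 177.2928] [ 0.5344 -0.3147  0.1445]
pan_tip 0.62 [186.9824 189.3888] [ 0.5565 -0.3075  0.119 ]
scene tcp px [204.96371292 192.20526469] [204.11238932 185.73363708]
```

View pics/e.png

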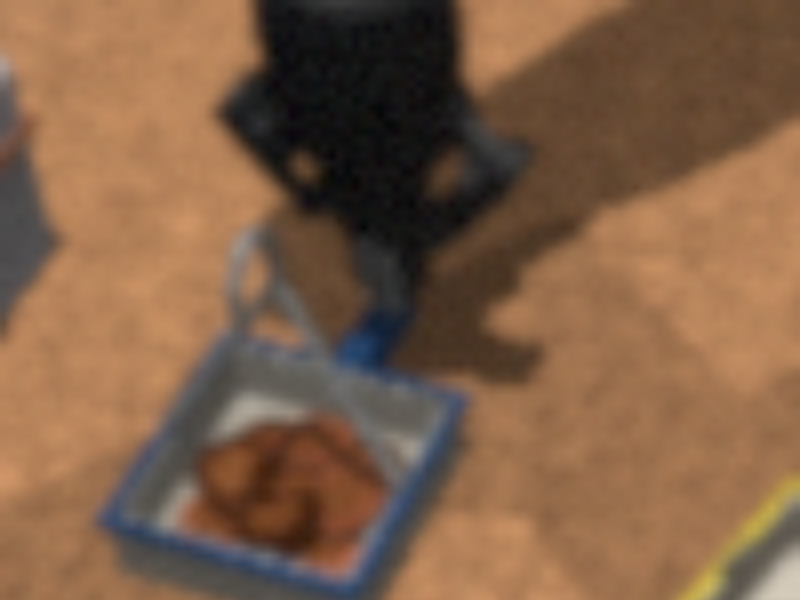

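Request:
step_arm(steps=[0,0,-0.03,0,0,0,0,-0.03,0,0,0,0,-0.03,0,0,0,0,-0.03,0,0,0,-0.023,0,0,0,0,-0.023,0.02,0,0,0,-0.023,0.025,0,0,0,-0.023,0.025,0,0])

```text
clock: 6.9
position: [0.4579, -0.3144, 0.0024]
tcp_rot: [-0.014, -3.141, -0.001]
force: [0.7, -0.5, 0.3]
opening: 1.003
grip_force: 0.0
```

Run:
```python
from h import *
W=snap("wrist");s=arm.observe();p=s["position"];print(p,s["force"],s["opening"])
cv2.imwrite("pics/f.png",cv2.resize(W["frame"],(800,600)))
for z in (0,.01,.032): print(z,[proj(W,[x,y,z]).round(0).tolist() for x in (.4385,.4955) for y in (-.365,-.322,-.308,-.265)])
```

```text
[ 0.45813054 -0.31449787  0.00266171] [-0.04113544 -0.0691889  -0.10257329] 1.0032654869172668
0 [[181.0, 194.0], [247.0, 194.0], [269.0, 193.0], [335.0, 193.0], [188.0, 271.0], [249.0, 270.0], [268.0, 270.0], [329.0, 270.0]]
0.01 [[177.0, 199.0], [246.0, 199.0], [269.0, 198.0], [339.0, 198.0], [185.0, 279.0], [248.0, 279.0], [269.0, 278.0], [333.0, 278.0]]
0.032 [[165.0, 212.0], [245.0, 212.0], [271.0, 211.0], [351.0, 211.0], [175.0, 301.0], [247.0, 300.0], [270.0, 300.0], [342.0, 300.0]]
```

View pics/f.png

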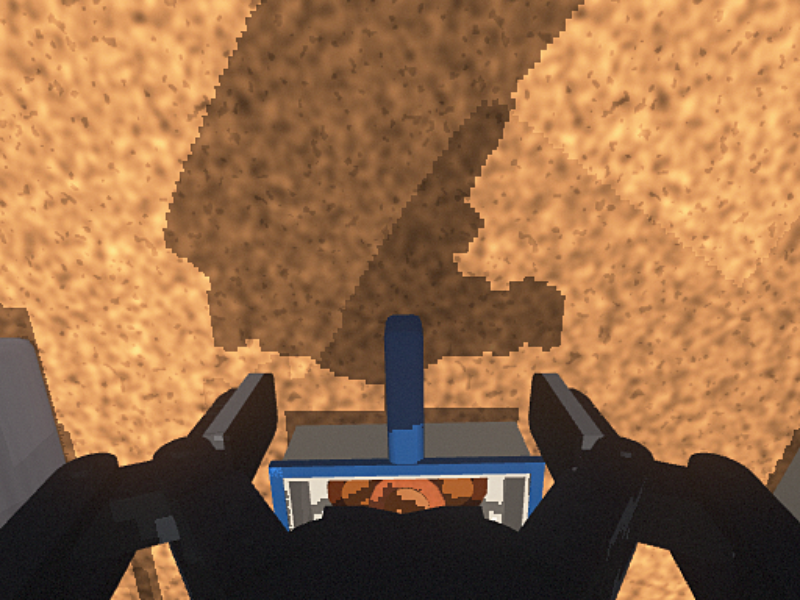

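The picture shows the bar at (385–423, 316–460), centred between the open pads at (255,410) and (550,410), with the near blue rim at row 463. Sideways alignment is now right, and the tip is 8 mm lower than before.

Request:
step_arm(steps=[0,0,0,0,1,0,0,0,0,1,0,0,0,0,1,0,0,0,0,1,0,0,0,0,1,0,0,0,0,1], grip_force=80)

```text
clock: 7.7
position: [0.4582, -0.3145, 0.0031]
tcp_rot: [0.014, 3.141, 0.0]
force: [-1.3, 0.1, 4.3]
opening: 0.101
grip_force: 78.4
```

Request:
step_arm(steps=[0,0,-0.03,0,1,0,0,-0.06,0,1,0,0,-0.12,0,1,0,0,-0.18,0,1,0,0,-0.24,0,1,0,0,-0.3,0,1,0,0,-0.3,0,1,0,0,-0.3,0,1])

```text
clock: 8.7
position: [0.4581, -0.3145, 0.0926]
tcp_rot: [-0.014, -3.141, -0.0]
force: [0.4, -0.1, -0.1]
opening: -0.001
grip_force: 0.0
```

Run:
```python
from h import *
S=snap("scene");W=snap("wrist");s=arm.observe();p=s["position"];print(p,s["force"],s["moment"],s["opening"],s["grip_force"])
cv2.imwrite("pics/g.png",np.hstack([cv2.resize(S["frame"][100:250,130:330],(400,300)),cv2.resize(W["frame"],(400,300))]))
```

```text
[ 0.45761385 -0.3142023   0.09202393] [ 0.29846603 -0.16888863 -0.34515997] [ 0.04501384  0.05809808 -0.0172015 ] -0.001288911401523448 0.0
```

View pics/g.png

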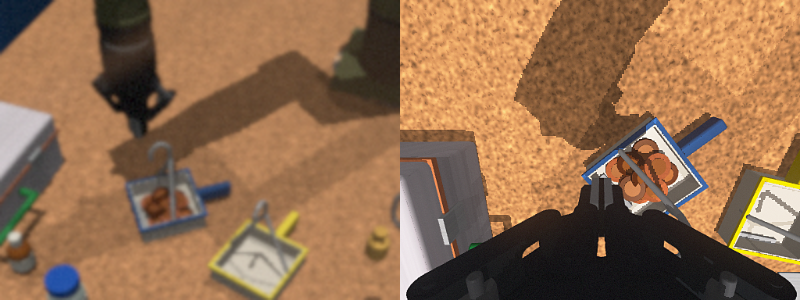

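The pan slipped out and turned: it now stands level at about (165,205) in the left half, with its grip pointing to +y. The pads evidently ended only at the bar's top edge, so the real tips sit about 24 mm behind the stated TCP. I'll allow for that.

Run:
```python
from h import *
W=snap("wrist")
k=1.28;o=lambda u:np.array([(u[0]-400)*k,u[1]*k])
A,B,C=[onz(W,o(u),.032) for u in [(583,177),(658,118),(708,186)]]
print(A,B,C,np.linalg.norm(A-B),np.linalg.norm(B-C),"centre",(A+C)/2)
ge,gr=[onz(W,o(u),.032) for u in [(722,122),(690,152)]]
print("bar",ge,gr)
for v in (C-B,): print(np.degrees(np.arctan2(v[1],v[0])))
v=A-B;print(np.degrees(np.arctan2(v[1],v[0])))
S=snap("scene")
for n in ["pan","pan_grip","pan_saddle","pan_tip"]:
  z={"pan":0,"pan_grip":.021,"pan_saddle":.1445,"pan_tip":.119}[n]
  for p in (W,S):
    for d in models.mark_of(p,n)[:2]: print(n,round(d["confidence"],2),px(d["location"]).round(),onz(p,px(d["location"]),z).round(4))
```

```text
[ 0.4873435  -0.33642648  0.032     ] [ 0.41990187 -0.25450389  0.032     ] [ 0.50010037 -0.19072219  0.032     ] 0.10611165682140626 0.10246904351338643 centre [ 0.49372194 -0.26357433  0.032     ]
bar [ 0.42480164 -0.18589561  0.032     ] [ 0.45815176 -0.21635132  0.032     ]
38.495158042182744
-50.537550989036895
pan 0.69 [312. 223.] [ 0.499 -0.26   0.   ]
pan 0.73 [213. 208.] [ 0.5017 -0.2592  0.    ]
pan_grip 0.83 [388. 172.] [ 0.4406 -0.1993  0.021 ]
pan_grip 0.64 [257. 234.] [ 0.5675 -0.0918  0.021 ]
pan_grip 0.59 [237. 196.] [ 0.4466 -0.201   0.021 ]
pan_saddle 0.71 [358. 325.] [ 0.4926 -0.2637  0.1445]
pan_saddle 0.85 [210. 174.] [ 0.4982 -0.259   0.1445]
pan_tip 0.95 [204. 178.] [ 0.4969 -0.2814  0.119 ]
pan_tip 0.21 [168. 255.] [ 0.7711 -0.2498  0.119 ]
```

Request:
step_arm(steps=[0,0,-0.3,0,0,0,0,-0.4,0,0,0.05,0.388,-0.4,0.56,0,0.05,0.388,-0.4,0.56,0,0.05,0.388,-0.4,0.56,0,0.05,0.388,-0.4,0.56,0,0.05,0.388,-0.4,0.56,0,0.05,0.388,-0.4,0.56,0])

```text
clock: 10.3
position: [0.4442, -0.198, 0.2129]
tcp_rot: [1.348, 2.838, -0.0]
force: [0.0, -0.8, 0.7]
opening: 0.999
grip_force: 0.0
```

Run:
```python
from h import *
W=snap("wrist");s=arm.observe();print(s["position"],s["qpos"].round(2))
f=W["frame"].astype(int)
b=((f[...,0]>f[...,2]+40)&(f[...,0]>f[...,1]+20)).astype(np.uint8)
n,l,st,ce=cv2.connectedComponentsWithStats(b)
for i in range(1,n):
    if st[i,4]>80: print(st[i],ce[i].round(1),onz(W,ce[i],.032).round(4))
for n in ["pan","pan_grip"]:
    z={"pan":0,"pan_grip":.021}[n]
    for d in models.mark_of(W,n)[:1]: print(n,round(d["confidence"],2),px(d["location"]).round(),onz(W,px(d["location"]),z).round(4))
m=models.silhouettes(W,"pan")[0];cv2.imwrite("pics/h.png",cv2.resize(W["frame"],(800,600)))
print(rel([.443,-.198,.0],np.radians(129)))
```

```text
[ 0.44423414 -0.19801798  0.21286163] [-0.42  0.19 -0.21  1.17 -0.    0.47]
[ 216  173   80   86 1042] [255.3 214.9] [ 0.4848 -0.253   0.032 ]
[417 208  95  85 463] [464.7 250.2] [ 0.7483 -0.1076  0.032 ]
[379 214  60  54 826] [408.6 240.8] [ 0.6757 -0.1477  0.032 ]
pan 0.82 [258. 216.] [ 0.4975 -0.2619  0.    ]
pan_grip 0.9 [255. 162.] [ 0.44   -0.1987  0.021 ]
(array([ 0.003, -0.003,  0.709]), np.float64(0.0018604909276613026), np.float64(129.16744418348952), [[-0.632, 0.775, -0.0], [0.775, 0.632, 0.0], [0.0, -0.0, -1.0]])
```

View pics/h.png

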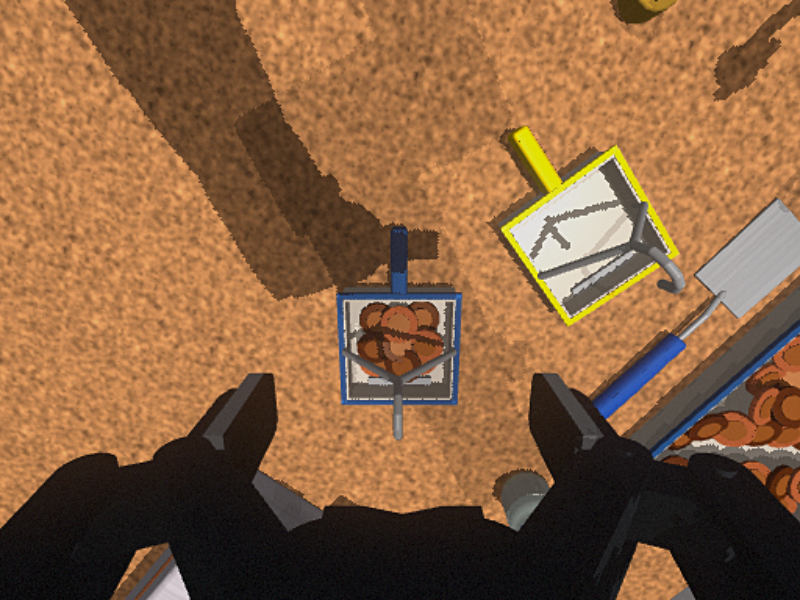

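The wrist view shows the pan squarely below, with the bar at column 399 and rows 228–295; it is aligned. Next I'll descend about 12 mm lower than before.

Request:
step_arm(steps=[0,-0.003,0.2,0,0,0,-0.003,0.4,0,0,0,-0.003,0.6,0,0,0,-0.003,0.7,0,0,0,-0.003,0.725,0,0,0,-0.003,0.745,0,0,0,-0.003,0.745,0,0])

```text
clock: 11.38
position: [0.4446, -0.1991, -0.0098]
tcp_rot: [1.349, 2.835, 0.0]
force: [-0.0, -0.3, 0.9]
opening: 1.002
grip_force: 0.0
```

Request:
step_arm(steps=[0,0,0,0,1,0,0,0,0,1,0,0,0,0,1,0,0,0,0,1,0,0,0,0,1,0,0,0,0,1], grip_force=60)

```text
clock: 12.12
position: [0.4435, -0.1989, -0.0103]
tcp_rot: [1.35, 2.836, -0.001]
force: [-2.0, 1.5, 6.0]
opening: 0.143
grip_force: 61.9
```

Request:
step_arm(steps=[0,0,0,0,0.5,0,0,0,0,0.5,0,0,0.013,0,0.5,0,0,0.027,0,0.5,0,0,0.027,0,0.5])

```text
clock: 12.75
position: [0.4431, -0.1984, -0.0193]
tcp_rot: [-1.35, -2.836, -0.0]
force: [-0.3, 0.0, -0.1]
opening: 0.497
grip_force: 0.0
```

Request:
step_arm(steps=[0,0,0,0,1,0,0,0,0,1,0,0,0,0,1,0,0,0,0,1,0,0,0,0,1], grip_force=70)

```text
clock: 13.38
position: [0.4436, -0.1988, -0.0186]
tcp_rot: [1.35, 2.836, -0.0]
force: [-2.2, -0.2, 3.5]
opening: 0.155
grip_force: 69.2
```

Request:
step_arm(steps=[0,0,-0.02,0,1,0,0,-0.04,0,1,0,0,-0.06,0,1,0,0,-0.08,0,1,0,0,-0.08,0,1])

```text
clock: 14.0
position: [0.4441, -0.1989, 0.0058]
tcp_rot: [1.35, 2.836, 0.0]
force: [-0.5, -1.2, -1.7]
opening: 0.147
grip_force: 68.5
```

Run:
```python
from h import *
S=snap("scene");W=snap("wrist");s=arm.observe();p=s["position"];print(p,s["force"],s["moment"],s["opening"],s["grip_force"])
cv2.imwrite("pics/i.png",np.hstack([cv2.resize(S["frame"][100:250,130:330],(400,300)),cv2.resize(W["frame"],(400,300))]))
f=W["frame"].astype(int)
b=((f[...,0]>f[...,2]+40)&(f[...,0]>f[...,1]+20)).astype(np.uint8)
n,l,st,ce=cv2.connectedComponentsWithStats(b)
for i in range(1,n):
    if st[i,4]>80: print(st[i],ce[i].round(1))
```

```text
[ 0.44357093 -0.19862079  0.00527535] [-0.21367296  0.03176858 -1.50006373] [0.13894778 0.1961299  0.01989455] 0.14876047543349333 68.45580697059631
[ 239  217   39  105 2535] [257.1 275.8]
```

View pics/i.png

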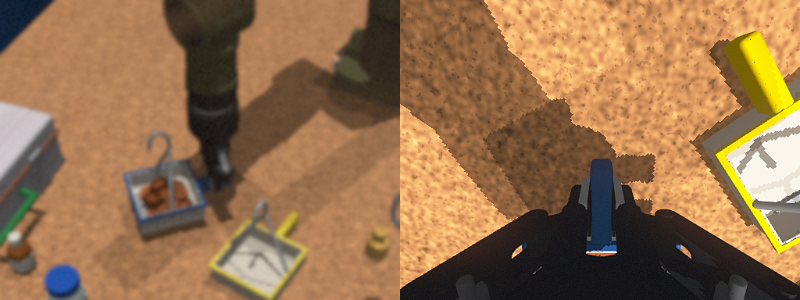

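Run:
```python
from h import *
S=snap("scene");T=snap("top")
def comp(p,c,r,lo,hi):
    x0,y0=int(c[0]-r),int(c[1]-r);f=p["frame"][y0:y0+2*r,x0:x0+2*r]
    h=cv2.cvtColor(f,cv2.COLOR_BGR2HSV);m=cv2.inRange(h,lo,hi)
    n,l,st,ce=cv2.connectedComponentsWithStats(m)
    return [(st[i].tolist(),(ce[i]+[x0,y0]).round(1).tolist()) for i in range(1,n) if st[i,4]>8]
for p,c,nm in ((S,(339,200),"S"),(T,(162,172),"T")):
    print(nm,"gray",comp(p,c,24,(0,0,40),(180,90,255)));print(nm,"brass",comp(p,c,24,(18,120,60),(32,255,255)))
f=S["frame"][180:222,322:358];h=cv2.cvtColor(f,cv2.COLOR_BGR2HSV)
for r in range(0,42,1): print(180+r,''.join('B' if 17<=a[0]<=32 and a[1]>130 else('#' if a[1]<100 else '.') for a in h[r]))
f=T["frame"][160:184,145:185];h=cv2.cvtColor(f,cv2.COLOR_BGR2HSV)
for r in range(24): print(160+r,''.join('B' if 17<=a[0]<=32 and a[1]>130 else('#' if a[1]<100 else '.') for a in h[r]))
```

```text
S gray [([27, 0, 21, 9, 99], [352.6, 178.4]), ([11, 19, 26, 24, 155], [338.4, 207.6])]
S brass [([21, 5, 15, 17, 128], [343.2, 188.3]), ([0, 38, 9, 10, 78], [319.3, 218.9])]
T gray [([0, 7, 27, 41, 522], [145.3, 173.1]), ([28, 25, 12, 7, 52], [172.1, 176.4])]
T brass [([18, 16, 13, 15, 103], [163.0, 172.3])]
180 ...................BB.###........###
181 .................BBBB.###.B.........
182 ................BBBB.####.BB........
183 ...............BBBBB.####.BBB.......
184 ...............BBBBBB.##..BBB.......
185 ...............BBBBBBB...BBBB.......
186 ...............BBBBBBBBBBBBBB.......
187 ...............BBBBBBBBBBBBBB.......
188 ................BBBBBBBBBBBBB.......
189 ...............BBBBBBBBBBBBB........
190 ...............B.BBBBBBBBBBB........
191 ...............BB.B.BBBBBBBB........
192 ..............BBBBBBBBBBBBB.........
193 ...............BBBBBBBBBBBB.........
194 ..........#....BBBBBBBBBBBB.........
195 .........#####.BBBBBBBBBBB..........
196 ........######..BBBBBBBB.B..........
197 ......########.....BBBBB............
198 .....#####...........B..###.........
199 .....##
[... 1311 characters left out ...]
#####BBBB................
169 ####################BBBB................
170 ###################.BBBB................
171 #####......########BBBBB................
172 ####.......BBBB...BBBBBBB...............
173 ####.....##BBBBBBBBBBBBB.####...........
174 ####.....##.BBBBBBBBBBBB########........
175 ####......#.BBBBBBBBBBBB.#######........
176 ####.........BBBBBBBBBB...#######.......
177 ####..........BBBBBBB.###########.......
178 ####...........BBBBB.############.......
179 ###...................#########.........
180 ###.....................................
181 ###.....................................
182 ###.....................................
183 ###.....................................
```

Request:
step_arm(steps=[0,0,-0.1,0,1,0,0,-0.2,0,1,0,0,-0.3,0,1,0,0,-0.4,0,1,0,0,-0.5,0,1,0,0,-0.5,0,1], grip_force=100)

```text
clock: 14.95
position: [0.4454, -0.1994, 0.1571]
tcp_rot: [1.348, 2.832, 0.0]
force: [1.1, -0.8, -2.9]
opening: 0.142
grip_force: 101.1
```

```bash
cat > fit.py <<'E'
from h import *
S=snap("scene");T=snap("top")
a=np.linspace(0,2*np.pi,60)
def P(p,X): return np.array([proj(p,x) for x in X])
def model(q):
    x,y,z,w,hw=q;d=np.array([-np.sin(w),np.cos(w)])
    # outer outline of ring: bottom semicircle radius 29, centre at seat+22
    ring=np.array([[x+29*.001*np.cos(t)*d[0],y+.029*np.cos(t)*d[1],z+.022+.029*np.sin(t)] for t in a[30:]])
    low=np.array([[x+s*.0035,y,z-.0035] for s in (-1,1)])
    wt=np.array([[x+.016*np.cos(t),y+.016*np.sin(t),z+h] for t in a for h in (hw,hw+.03)])
    s,t,r,b=P(S,ring),P(S,wt),P(T,ring),P(T,wt)
    return np.array([s[:,0].min()-326,s[:,0].max()-353,s[:,1].max()-219,t[:,0].min()-336.7,t[:,0].max()-351,t[:,1].min()-180,t[:,1].max()-198.2,
      r[:,0].max()-178,r[np.argmax(r[:,0]),1]-177.,b[:,0].min()-155.7,b[:,0].max()-169.5,b[:,1].min()-164,b[:,1].max()-179])
r=least_squares(model,[.592,.108,.215,-.05,.065],x_scale=[.01,.01,.01,.1,.01],loss="soft_l1")
print(r.x.round(4),np.degrees(r.x[3]));print(model(r.x).round(1))
s=arm.observe();print("tcp",s["position"],"f",s["force"],s["opening"])
for n in ["pan","pan_grip","pan_saddle","pan_tip","loop_seat"]:
    m=[models.mark_of(p,n) for p in (S,T)]
    print(n,[[(px(d["location"]).round(1).tolist(),round(d["confidence"],2)) for d in k[:2]] for k in m])
    if m[0] and m[1]: X,e=tri([S,T],[px(k[0]["location"]) for k in m]);print("   ",X.round(4),round(e,1))
E
python3 fit.py
```

```text
[0.5935 0.1096 0.2142 0.0045 0.0728] 0.25876860600484763
[-0.5 -1.8 -0.4 -1.5  2.2 -0.6  1.8 -0.3  0.1 -1.8 -0.2 -0.1  0.2]
tcp [ 0.44311035 -0.19841184  0.15437445] f [-0.89555144  0.6836113  -2.98775437] 0.14020060008549104
pan [[([206.9, 165.1], 0.77), ([199.5, 128.0], 0.44)], []]
pan_grip [[([238.2, 149.8], 0.75)], []]
pan_saddle [[([204.9, 122.8], 0.83)], [([315.7, 214.1], 0.51)]]
    [ 0.497  -0.2609  0.3191] 0.7
pan_tip [[([197.2, 130.1], 0.6)], [([319.7, 212.3], 0.66)]]
    [ 0.5052 -0.2768  0.2978] 0.8
loop_seat [[([334.8, 215.2], 0.95)], [([168.0, 181.4], 0.68), ([317.4, 156.3], 0.33)]]
    [0.5859 0.1072 0.2075] 0.9
```

Request:
step_arm(steps=[0.07,0.045,-0.067,-0.04,1,0.2,0.125,-0.067,-0.12,1,0.34,0.215,-0.067,-0.2,1,0.49,0.31,-0.067,-0.29,1,0.64,0.41,-0.067,-0.38,1,0.77,0.49,-0.067,-0.46,1,0.86,0.55,-0.067,-0.515,1,0.887,0.566,-0.067,-0.533,1])

```text
clock: 16.55
position: [0.4074, 0.1165, 0.1754]
tcp_rot: [0.074, 3.14, 0.0]
force: [-0.2, 0.0, -2.2]
opening: 0.142
grip_force: 101.0
```

```bash
cat > m.py <<'E'
from h import *
S=snap("scene");T=snap("top")
s=arm.observe();R=Ro.from_rotvec(s["tcp_rot"]).as_matrix()
print("tcp",s["position"].round(4),"yaw",np.degrees(np.arctan2(R[1,0],R[0,0])),"f",s["force"].round(1),s["moment"].round(2),s["opening"],s["clock"])
print("pred saddle",s["position"]-.083*R[:,0]+[0,0,.1647])
for n in ["pan","pan_saddle","pan_tip","pan_grip","loop_seat"]:
    m=[models.mark_of(p,n) for p in (S,T)]
    print(n,[[(px(d["location"]).round(1).tolist(),round(d["confidence"],2)) for d in k[:2]] for k in m])
    if m[0] and m[1]: X,e=tri([S,T],[px(k[0]["location"]) for k in m]);print("   ",X.round(4),round(e,1))
E
python3 m.py
```

```text
tcp [0.4074 0.1154 0.1753] yaw 177.14323774592347 f [-0.5 -0.7 -2.7] [0.03 0.17 0.02] 0.14061416916554584 16.65
pred saddle [0.49033571 0.11126114 0.34002827]
pan [[([343.7, 193.0], 0.72)], [([163.4, 217.3], 0.58)]]
    [0.4927 0.1162 0.1938] 1.2
pan_saddle [[([357.6, 150.6], 0.63)], [([154.0, 214.2], 0.83)]]
    [0.4871 0.1175 0.3287] 0.1
pan_tip [[([355.2, 158.0], 0.86)], [([160.8, 208.2], 0.65)]]
    [0.5022 0.1109 0.3172] 2.7
pan_grip [[([353.4, 164.2], 0.9)], [([163.0, 251.6], 0.92)]]
    [0.4025 0.1156 0.2158] 1.5
loop_seat [[([336.9, 216.4], 0.92)], [([166.5, 178.9], 0.71)]]
    [0.5916 0.1116 0.2115] 0.5
```

Request:
step_arm(steps=[0,0,0.05,0,1,0,0,0.13,0,1,0,0,0.21,0,1,0,0,0.27,0,1,-0.04,0,0.285,0,1,-0.1,0,0.285,0,1,-0.16,0,0.285,0,1,-0.18,0,0.285,0,1])

```text
clock: 18.15
position: [0.465, 0.1125, 0.0909]
tcp_rot: [0.082, 3.137, 0.001]
force: [0.1, 1.5, -1.4]
opening: 0.139
grip_force: 101.0
```

```bash
cat >> m.py <<'E'
def ascii(p,x0,x1,y0,y1):
    h=cv2.cvtColor(p["frame"][y0:y1,x0:x1],cv2.COLOR_BGR2HSV)
    for r in range(y1-y0): print(y0+r,''.join('B' if 17<=a[0]<=32 and a[1]>130 else('b' if 95<a[0]<130 and a[1]>90 else('#' if a[1]<100 else '.')) for a in h[r]))
ascii(S,318,372,176,232)
E
python3 m.py
```

```text
tcp [0.4633 0.1123 0.0904] yaw 177.03262678564988 f [-0.6  0.2 -2.9] [-0.04  0.19 -0.02] 0.1430647694822861 18.25
pred saddle [0.5461938  0.10800621 0.25522173]
pan [[([330.9, 230.6], 0.69), ([333.5, 219.3], 0.5)], [([171.5, 204.7], 0.73)]]
    [0.5386 0.1112 0.0916] 1.8
pan_saddle [[([341.9, 191.6], 0.77), ([239.2, 272.2], 0.17)], [([166.6, 191.3], 0.69), ([349.2, 174.8], 0.21)]]
    [0.5524 0.1057 0.2542] 0.8
pan_tip [[([340.3, 198.3], 0.83)], [([170.3, 194.2], 0.92)]]
    [0.5487 0.1037 0.2271] 2.0
pan_grip [[([339.0, 200.1], 0.94)], [([166.9, 235.3], 0.68)]]
    [0.4499 0.1136 0.1216] 2.3
loop_seat [[([333.6, 217.0], 0.86)], [([169.3, 180.6], 0.67)]]
    [0.5888 0.1052 0.2033] 0.7
176 ....############################################......
177 ....##.#############################################..
178 ....#########..####.##...#############################
179 ....#.########...###....B.############################
180 .....#.#######..###.BBBBB.####..######################
181 ......#.######...#.BBBBBB####.BBB.####################
182 ......##.####......BBBBB.####.BBBB.#############
[... 2197 characters left out ...]
........................#############..............
221 #...........................############..............
222 #............................##########...............
223 #............................##########...............
224 #.............................#########...............
225 #.............................########................
226 ..............................########................
227 ..............................########................
228 ..............................########................
229 ..............................#######.................
230 ..............................#######.................
231 ####.........................########.................
```

Request:
step_arm(steps=[0,0.007,0.013,0,1,-0.02,0.007,0.013,0,1,-0.045,0.007,0.013,0,1,-0.07,0.007,0.013,0,1,-0.095,0.007,0.013,0,1,-0.12,0.007,0.013,0,1,-0.142,0.007,0.013,0,1,-0.142,0.007,0.013,0,1])

```text
clock: 19.75
position: [0.5048, 0.1122, 0.0859]
tcp_rot: [0.081, 3.14, 0.0]
force: [-0.0, -0.0, -2.0]
opening: 0.14
grip_force: 101.0
```

```bash
python3 m.py
```

```text
tcp [0.5038 0.1121 0.0858] yaw 177.06226691061735 f [ 0.1 -0.3 -2.8] [ 0.01  0.2  -0.04] 0.13921076264440455 19.85
pred saddle [0.58671854 0.10782374 0.25045726]
pan [[([327.9, 241.7], 0.94), ([336.2, 213.2], 0.63)], [([174.8, 189.5], 0.63)]]
    [0.5814 0.1072 0.0959] 0.3
pan_saddle [[], [([164.4, 177.3], 0.88)]]
pan_tip [[([336.4, 214.9], 0.56), ([238.4, 270.8], 0.18)], [([171.1, 177.3], 0.59)]]
    [0.5944 0.105  0.2177] 1.8
pan_grip [[([335.3, 215.7], 0.61)], [([169.8, 219.0], 0.81), ([318.7, 155.0], 0.44)]]
    [0.4963 0.1123 0.1064] 1.6
loop_seat [[([335.4, 215.7], 0.8)], [([171.8, 182.2], 0.46)]]
    [0.584  0.1042 0.2027] 1.5
176 .................##.############################......
177 ...............#####################################..
178 ...............#.######.##############################
179 ................#.##....B.############################
180 .............#...#.#B.BB..####.#######################
181 .............#..#..BBBBB.####.BB.#####################
182 ...........#.#.###.BBBBB.####.BBB.####################
183 ...........#.#..#.BBBBBB.####.BBBB.######
[... 2145 characters left out ...]
#######################............................
221 ##########################............................
222 ##############################........................
223 #################################.....................
224 ####################################..................
225 ######################################................
226 #######################################...............
227 ############...########################...............
228 ##......##........####################................
229 #..................###################................
230 ...................###################................
231 ....................#################.................
```

Request:
step_arm(steps=[-0.013,0,0,0,1,-0.013,0,0.025,0,1,-0.013,0,0.05,0,1,-0.013,0,0.075,0,1,-0.013,0,0.09,0,1,-0.013,0,0.1,0,1,-0.013,0,0.11,0,1,-0.013,0,0.11,0,1])

```text
clock: 21.35
position: [0.5081, 0.1119, 0.0529]
tcp_rot: [0.08, 3.14, 0.0]
force: [0.3, -0.5, -0.6]
opening: 0.142
grip_force: 101.2
```

```bash
python3 m.py
```

```text
tcp [0.5082 0.112  0.0531] yaw 177.0629290772688 f [-0.2 -0.3 -1.8] [ 0.04  0.14 -0.04] 0.14269233313271873 21.45
pred saddle [0.5911269  0.10769821 0.21785704]
pan [[([327.2, 251.4], 0.78), ([332.1, 216.0], 0.44)], [([172.3, 189.2], 0.88)]]
    [0.5874 0.1154 0.0639] 1.8
pan_saddle [[([332.8, 214.7], 0.59)], [([166.8, 180.5], 0.96)]]
    [0.5881 0.1056 0.2109] 2.5
pan_tip [[([333.4, 224.0], 0.92)], [([174.5, 178.3], 0.76)]]
    [0.5971 0.1027 0.1864] 2.4
pan_grip [[([333.7, 220.8], 0.67)], [([171.8, 220.5], 0.77)]]
    [0.4942 0.1113 0.0815] 1.3
loop_seat [[([333.2, 218.4], 0.85)], [([167.1, 182.6], 0.62)]]
    [0.5852 0.1082 0.1951] 2.2
176 ..............#..#..##########################........
177 ..............################################........
178 ..............##################################......
179 ..............###.##.##############################...
180 .............######......#############################
181 .............######B.BBBB.############################
182 .............######..BBBB.###.BB######################
183 .............#..###BBBBBB####BBB..##
[... 2150 characters left out ...]
BBBB....##############.....##......................
221 BBBBBBB...##############..............................
222 ..BBBBB...##############..............................
223 ###..B..###############...............................
224 ######.################...............................
225 #######################...............................
226 #######################...............................
227 #############b##bb####................................
228 ###############bbb####................................
229 #######################...............................
230 ########################..............................
231 ############################..........................
```

Request:
step_arm(steps=[0,0,0.01,0,1,0,0,0.02,0,1,0,0,0.03,0,1,0,0,0.04,0,1,0,0,0.04,0,1,0,0,0.04,0,1])

```text
clock: 22.7
position: [0.5082, 0.112, 0.041]
tcp_rot: [0.08, 3.14, 0.0]
force: [0.3, -0.6, -0.3]
opening: 0.141
grip_force: 101.5
```

```bash
cat > n.py <<'E'
from h import *
f=[];
for _ in range(6):
    S=snap("scene");s=arm.observe();f.append(np.r_[s["force"],s["moment"]])
print(s["position"].round(4),np.mean(f,0).round(2),s["opening"])
h=cv2.cvtColor(S["frame"][170:230,325:365],cv2.COLOR_BGR2HSV);m=cv2.inRange(h,(17,130,60),(32,255,255))
n,l,st,ce=cv2.connectedComponentsWithStats(m);i=1+np.argmax(st[1:,4]);print("weight",ce[i]+[325,170],st[i])
T=snap("top")
for n in ["pan","pan_saddle","pan_tip","pan_grip"]:
    m=[models.mark_of(p,n) for p in (S,T)]
    if m[0] and m[1]: X,e=tri([S,T],[px(k[0]["location"]) for k in m]);print(n,X.round(4),round(e,1))
E
python3 n.py
```

```text
[0.5081 0.1119 0.041 ] [ 0.04 -0.4  -0.11 -0.01  0.   -0.02] 0.14062061633381867
weight [341.28440367 194.29816514] [  8  14  17  20 218]
pan [0.5932 0.1071 0.0476] 1.8
pan_saddle [0.5924 0.1125 0.2027] 0.8
pan_tip [0.6045 0.1014 0.1878] 1.5
pan_grip [0.5022 0.1124 0.0817] 1.3
```

Request:
step_arm(steps=[0,0,0,0,0.85,0,0,0,0,0.8,0,0,0,0,0.6,0,0,0,0,0.3,0,0,0,0,0,0,0,0,0,0,0,0,0,0,0], grip_force=20)

```text
clock: 24.32
position: [0.508, 0.1119, 0.0409]
tcp_rot: [-0.081, -3.141, 0.0]
force: [0.3, -0.2, -0.6]
opening: 1.003
grip_force: 0.0
```

```bash
python3 n.py
```

```text
[0.508  0.1119 0.0409] [ 0.1   0.5   0.32 -0.01  0.01 -0.01] 1.0006877748384366
weight [341.507109   193.68720379] [  9  14  17  20 211]
pan [0.594  0.1158 0.0437] 0.5
pan_saddle [0.5968 0.1104 0.208 ] 1.3
pan_tip [0.6063 0.1009 0.1853] 1.5
pan_grip [0.4969 0.1098 0.0674] 0.3
```

Request:
step_arm(steps=[0.05,0,0,0,0,0.12,0,0,0,0,0.2,0,0,0,0,0.3,0,0,0,0,0.4,0,0,0,0,0.4,0,0,0,0,0.4,0,0,0,0,0.4,0,0,0,0])

```text
clock: 26.08
position: [0.3893, 0.1183, 0.0412]
tcp_rot: [0.081, 3.139, 0.001]
force: [1.2, 0.3, -0.2]
opening: 0.999
grip_force: 0.0
```

Request:
step_arm(steps=[0,0,0,0,0,0,0,0,0,0,0,0,0,0,0,0,0,0,0,0,0,0,0,0,0,0,0,0,0,0,0,0,0,0,0,0,0,0,0,0])

```text
clock: 27.08
position: [0.3882, 0.1181, 0.0409]
tcp_rot: [0.08, 3.141, -0.0]
force: [0.4, -0.2, -0.6]
opening: 1.0
grip_force: 0.0
```

```bash
python3 n.py; python3 n.py
```

```text
[0.3881 0.1181 0.0409] [ 0.27  0.22 -0.15 -0.01 -0.02 -0.  ] 0.9985711460937925
weight [341.37810945 193.86567164] [ 10  14  15  20 201]
pan [0.5933 0.1124 0.0501] 2.1
pan_saddle [0.5892 0.1081 0.2018] 0.9
pan_tip [0.6037 0.1007 0.1749] 0.2
pan_grip [0.5057 0.1047 0.062 ] 1.1
[0.3881 0.1181 0.0409] [-0.01 -0.08  0.41  0.    0.   -0.  ] 1.0020581858906548
weight [341.26666667 194.14358974] [  9  15  16  19 195]
pan [0.5981 0.1084 0.0616] 0.9
pan_saddle [0.5889 0.1134 0.2019] 2.4
pan_tip [ 0.6975 -0.1295  0.1579] 89.0
pan_grip [0.5033 0.1122 0.0708] 1.5
```

The pan hangs still and the robot is clear, so I'm handing in.

```bash
python3 -c "
from workcell import arm
print(arm.finish_job())"
```

```text
the job is handed in; nothing more can be done
None
```

The blue-rimmed pan hangs by its hook in the loop, still and close to level by the last camera readings, with the arm clear; I handed the job in at about 28 s and got no verdict back. My first grasp slipped, shifting and turning the blue pan on the table before I re-gripped it.

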